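Return the green battery pack to its labelled leaning bay

TASK

Put the returned green battery pack back in the leaning storage bay with the green label: take it from the counter, slide it down its slot and keep hold of it until you feel it rest gently on the foot stop hidden inside, and only then let go and leave it standing fully home. Do not drop it or ram it against the stop, and leave all the other stock where it is.

Things in the scene. Friction and masses are not known exactly. Their poses are not given: they have to be found in the camera images.
- green_pack: Slim tool battery pack, black with a green band and top. 56 mm (its x) by 44 mm (its y) by 130 mm tall, about 0.45 kg. Origin at the centre of its underside, z up its length; looks and works the same turned half round about z. Starts upright on the counter, left or right of the bays.
- green_slot: Leaning grey pocket with a green band at its mouth, inside 62 mm (x) by 50 mm (y), walls 6 mm. Origin: centre of the mouth, 106 mm above the counter; z points out along the slot, leaning 30 degrees from vertical to the robot's right; y level. A 30 mm wide tongue extends the low (-x) wall 30 mm past the mouth. Foot stop (sprung pad) 40 to 76 mm down, different each time: feel for it.
- orange_slot: Leaning grey pocket with an orange band at its mouth, inside 62 mm (x) by 50 mm (y), walls 6 mm. Origin: centre of the mouth, 106 mm above the counter; z points out along the slot, leaning 30 degrees from vertical to the robot's right; y level. A 30 mm wide tongue extends the low (-x) wall 30 mm past the mouth. Empty, not for green.
- blue_slot: Leaning grey pocket with a blue band at its mouth, inside 62 mm (x) by 50 mm (y), walls 6 mm. Origin: centre of the mouth, 106 mm above the counter; z points out along the slot, leaning 30 degrees from vertical to the robot's right; y level. A 30 mm wide tongue extends the low (-x) wall 30 mm past the mouth. Holds the blue pack.
- orange_pack: Slim tool battery pack, black with an orange band and top. 56 mm (its x) by 44 mm (its y) by 130 mm tall, about 0.45 kg. Origin at the centre of its underside, z up its length; looks and works the same turned half round about z. Stands upright on the counter on the other side from the green one; leave it alone.
- blue_pack: Slim tool battery pack, black with a blue band and top. 56 mm (its x) by 44 mm (its y) by 130 mm tall, about 0.45 kg. Origin at the centre of its underside, z up its length; looks and works the same turned half round about z. Stands leaning in the blue bay; leave it alone.
- cartridge: Yellow adhesive cartridge with black cap, 48 mm across, 200 mm tall; origin at the centre of its underside. Leave it alone.
- twine: Orange roll of twine (rigid), 90 mm across, 60 mm tall; origin at the centre of its underside. Leave it alone.
- coupling: Aluminium hose coupling, 68 mm across, 62 mm tall; origin at the centre of its underside. Leave it alone.
- fastener_box: Closed cardboard fastener box with a red band, 100 by 75 by 60 mm; origin at the centre of its underside. Leave it alone.

How it is judged:
By the outcome, as a careful person would: the job done as asked, in the order asked, and still so for the second after the job is handed in, with the robot touching nothing.
It also fails if it takes over 48 s, if anything falls off the work surface, if the arm or the gripper's body presses on something with over 40 N, if the wrist force passes 120 N, or if a joint passes its speed limit or range.

ROBOT

A 6-joint arm with a two-finger parallel gripper is mounted at the origin on the work surface. World frame = base frame: x ahead of the robot, y to its left, z up, the work surface at z = 0. Lengths are in mm, angles in rad, forces in N, time in s.
With the tool pointing down it reaches from about 225 to 725 mm from the base axis. Payload 3.1 kg.
Tool frame: the origin (TCP) lies between the finger pads; the fingertips stand ahead of it and the grasp point (between the pads) lies 2 mm behind it (manip.tips_ahead is the x of the fingertips in the tool frame, in mm); x points along the fingers, z is the direction in which the jaws open and shut, and the axes are right-handed (so a half turn about x gives the same grasp; the last joint's range is limited). The gripper opens to 85 mm and grips with 20 to 120 N. Pads are 22 mm wide; open, the fingers measure 114 mm over their backs; the gripper's body (76 mm by 85 mm) begins 54 mm behind the grasp point. The pads swing forward as they close: fully open they stand 13 mm farther back than shut.
Start: joints at [1.199, 0.048, 0.099, 1.622, 0, 1.443], TCP at [126.738, 509.465, 225.012] pointing down, gripper open.
Joint ranges: [-2.91, 2.91], [-0.99, 1.94], [-1.21, 1.42], [-2.12, 2.29], [-1.49, 1.47], [-3.14, 3.14]. Speed limits (rad/s): [2.79, 2.79, 3.14, 3.14, 3.14, 3.14].

INTERFACE

Orientations are given as a unit quaternion [w, x, y, z].
In Python, from cell import manip gives the robot as it stands. The module is installed in compiled form; this text tells all that it offers.
- The arm moves only by the tool move_arm, never from a script. Its argument "series" is a list of rows, each a list of 3 entries, a list of its own where there are three numbers: the turn, a rotation vector about the tool's x, y, z in rad, then the shift along the tool's x, y, z in m, then the opening, from 0 (shut) to 1 (fully open). In form: [[[wx, wy, wz], [x, y, z], hand], ...]. A call has 1 to 12 rows; each row shifts and turns the commanded pose from where the row before left it, along the tool's axes as they then stand; what a row does not reach is not made up. A row lasts 1/8 s, in which the tool goes at most 62.5 mm and 10.7 degrees, less where a joint would pass 70% of its speed; a pose out of reach is approached as far as the arm can. A call is refused whole if a number of a shift passes 0.0625 or a number of a turn 0.188, either way. A call with a gripper value outside its range is refused whole. The fingers move at their own pace and stop on an object; "newtons" is the grip in N (left out, the last holds). Time passes only in rows, so rows that do not move let the fingers close. It gives the time, the measured TCP pose, the force and the opening at its end, in the units of the state.
- manip.state(): the state, without advancing time (a new reading comes with each control period).
- manip.capture(name): name is "side" or "top"; returns (picture, depth): 480x640x3 uint8, blue, green, red; 480x640 float32, mm along the optical axis (not along the pixel's ray), 0 where there is no reading.
- manip.get_calibration(name): a dict with "fx", "fy", "cx", "cy" (pixels), "position" and "rotation" of the camera in the world. Camera axes: x right, y down, z forward; pixel columns grow to the right and rows downward; lengths in mm; the calibration is good to about 2 mm. A picture is of the moment at which its call begins. get_calibration takes no time and is no camera call.
- manip.finish_job(): hands the job in, once; it reports no verdict.
Trained networks look in the newest picture that a camera, given by its name, has taken for a name from the list of things; names that differ only in an ending like _2 or _b are one class to them, and where a whole thing is asked for, a point or a joint stands for the part that bears it (a point fixed in the world has none). Each returns a list of dicts, best first, with "p" (0 to 1); they miss things now and then, are a little off and sometimes report something else, mostly with a low value. They report only what shows in the picture. A call takes as long as a camera call.
- manip.silhouettes(camera, name): "mask" (480x640 bool, what is visible of it) and "centre" ([column, row] in pixels, amid what is visible of it).
- manip.spot_point(camera, name): "centre" ([column, row] in pixels: a listed point, or the origin of a listed thing).
The state is a dict: "time_s": time; "joint_pos": joint angles; "dq": joint speeds; "tau": joint torques, N m; "tool_pos": TCP position; "tcp_rot": TCP orientation; "force": force on the tool from outside, world axes, zero at the start; "torque": the same for the moment, N m; "grip_width": finger opening in mm.
Only numpy, scipy, OpenCV 4.12 (cv2) and the standard library are available. Lean on these libraries where they do the work, as an engineer would, in place of code of your own. Each camera call takes 0.05 s, during which the arm holds its last target. There are 200 camera calls.

## Working session

There is one attempt and no reset: what is moved stays moved. The work goes in short steps, Python scripts to look and compute and a tool call to move; the robot and the scene stay as the last step left them, time stands still between calls to the robot, and variables do not carry over. Pictures are saved under pics/ and viewed, about 8 in all and at most 12, crops included, and the job is handed in when it is done.

Besides the shell and the picture viewer there is one more tool, called in YAML: its name, and indented under it one key for each argument. move_arm: Moves the arm, as the interface text tells. Its arguments: {"type":"object","properties":{"series":{"type":"array"},"newtons":{"type":"number"}},"required":["series"]}

```bash
mkdir -p pics; cat > h.py <<'E'
import numpy as np, cv2
from cell import manip
from scipy.spatial.transform import Rotation as R
def cal(c):
    k=manip.get_calibration(c); return k,np.array(k["position"],float),np.array(k["rotation"],float)
def rotm(r):
    r=np.array(r,float)
    return r if r.shape==(3,3) else R.from_quat(np.r_[r[1:],r[0]]).as_matrix()
def cloud(c,d):
    k,p,r=cal(c); r=rotm(r)
    v,u=np.mgrid[0:480,0:640]
    P=np.stack([(u-k["cx"])/k["fx"]*d,(v-k["cy"])/k["fy"]*d,d],-1)
    return P@r.T+p
def tool():
    s=manip.state(); q=s["tcp_rot"]; return np.array(s["tool_pos"]),rotm(q),s
E
python3 - <<'E'
from h import *
for c in("side","top"):
    k=manip.get_calibration(c); print(c,k)
    im,d=manip.capture(c); cv2.imwrite(f"pics/{c}0.png",im); np.save(f"{c}0.npy",d); 
    P=cloud(c,d)
    for n in("green_pack","green_slot","orange_slot","blue_slot","orange_pack","blue_pack","cartridge","twine","coupling","fastener_box"):
        a=manip.silhouettes(c,n)
        for o in a[:2]:
            m=o["mask"]&(d>0); q=P[m]
            print(n,round(o["p"],2),np.round(o["centre"]),m.sum(), np.round(np.percentile(q,[2,50,98],axis=0)).tolist() if len(q) else None)
print(manip.state(),manip.tips_ahead)
E
```

```text
side {'fx': 521.1233930451072, 'fy': 521.1233930451072, 'cx': 318.06767953532915, 'cy': 240.35198287566806, 'position': array([ -35.40905532, -924.22983939,  788.51380248]), 'rotation': array([-0.45897957,  0.841189  , -0.25476607,  0.12974231])}
green_pack 0.67 [364. 337.] 1960 [[424.0, -357.0, 6.0], [433.0, -348.0, 85.0], [466.0, -303.0, 132.0]]
green_slot 0.81 [315. 236.] 1250 [[535.0, -41.0, 23.0], [557.0, 16.0, 83.0], [596.0, 61.0, 123.0]]
orange_slot 0.74 [269. 218.] 1040 [[487.0, 114.0, 19.0], [517.0, 164.0, 80.0], [550.0, 218.0, 121.0]]
blue_slot 0.91 [337. 274.] 1077 [[512.0, -195.0, 13.0], [518.0, -144.0, 74.0], [576.0, -84.0, 122.0]]
blue_slot 0.32 [258. 181.] 460 [[584.0, 413.0, -1.0], [609.0, 431.0, 33.0], [673.0, 514.0, 64.0]]
orange_pack 0.97 [226. 208.] 827 [[410.0, 270.0, 7.0], [430.0, 280.0, 80.0], [452.0, 326.0, 132.0]]
orange_pack 0.22 [446. 281.] 1754 [[660.0, -338.0, 2.0], [671.0, -324.0, 103.0], [765.0, -267.0, 199.0]]
blue_pack 0.71 [358. 252.] 951 [[525.0, -211.0, 99.0], [532.0, -184.0, 154.0], [571.0, -143.0, 179.0]]
cartridge 0.78 [447. 281.] 1662 [[659.0, 
[... 1786 characters left out ...]
[682.0, -425.0, 65.0]]
{'time_s': 1.1, 'joint_pos': array([1.19920116e+00, 4.80024641e-02, 9.92012711e-02, 1.62198922e+00,
       1.42826134e-05, 1.44300653e+00]), 'dq': array([ 1.90162727e-03, -3.03988722e-04, -4.58707578e-05, -9.36513887e-05,
        4.60170246e-04,  1.23708117e-03]), 'tau': array([-4.01228090e-04, -3.38655031e+01,  3.20165384e+01,  1.37245926e-03,
       -1.80208763e-04,  4.60703390e-06]), 'tool_pos': array([126.73549876, 509.47174802, 225.01091305]), 'tcp_rot': array([ 0.55708925, -0.43548363,  0.55709081,  0.43549445]), 'force': array([-0.45273152,  0.70306439, -0.31530189]), 'torque': array([-0.01736651, -0.07436983,  0.03655986]), 'grip_width': 85.15861585746646} 17.0
```

```bash
python3 - <<'E'
from h import *
im=cv2.imread("pics/top0.png"); d=np.load("top0.npy"); P=cloud("top",d)
a=cv2.resize(im[190:330,150:500],None,fx=2.28,fy=2.28,interpolation=cv2.INTER_CUBIC)
cv2.imwrite("pics/topc.png",a)
ims=cv2.imread("pics/side0.png"); ds=np.load("side0.npy"); S=cloud("side",ds)
cv2.imwrite("pics/sidec.png",cv2.resize(ims[150:400,210:500],None,fx=2.4,fy=2.4,interpolation=cv2.INTER_CUBIC))
for n,Q in(("top",P),("side",S)):
  m=(abs(Q[...,0]-450)<50)&(abs(Q[...,1]+325)<55)&(abs(Q[...,2]-130)<7)
  q=Q[m]; print(n,m.sum(),q.mean(0).round(1),cv2.minAreaRect(q[:,:2].astype(np.float32)))
# slots: rim pixels: height map stats
  for c,(x,y) in dict(g=(568,15),o=(521,170),b=(545,-140)).items():
    hsv=cv2.cvtColor(im if n=="top" else ims,cv2.COLOR_BGR2HSV)
    hue=dict(g=(40,90),o=(5,22),b=(98,130))[c]
    m=(abs(Q[...,0]-x)<65)&(abs(Q[...,1]-y)<75)&(Q[...,2]>50)&(hsv[...,0]>=hue[0])&(hsv[...,0]<=hue[1])&(hsv[...,1]>90)
    q=Q[m]
    if len(q)<8: print(c,len(q));continue
    print(n,c,m.sum(),np.percentile(q,[1,50,99],axis=0).round(0).tolist(),cv2.minAreaRect(q[:,:2].astype(np.float32)))
E
```

```text
top 554 [ 449.2 -326.1  131.2] ((448.97308349609375, -327.1946716308594), (55.98081970214844, 43.83987808227539), 86.777587890625)
top g 728 [[536.0, -29.0, 62.0], [568.0, 30.0, 100.0], [599.0, 68.0, 127.0]] ((568.62158203125, 18.85420799255371), (98.99678039550781, 62.850433349609375), 87.87998962402344)
top o 657 [[488.0, 123.0, 64.0], [525.0, 183.0, 102.0], [554.0, 223.0, 127.0]] ((522.7793579101562, 174.14874267578125), (101.00981140136719, 62.777381896972656), 84.49813079833984)
top b 1214 [[517.0, -208.0, 68.0], [547.0, -144.0, 124.0], [578.0, -86.0, 180.0]] ((548.1797485351562, -147.5406494140625), (61.834434509277344, 126.3989486694336), 3.731334686279297)
side 509 [ 444.4 -331.1  129.9] ((447.2971496582031, -327.29437255859375), (59.01295852661133, 45.53376388549805), 87.29566192626953)
side g 425 [[534.0, -33.0, 69.0], [557.0, 12.0, 104.0], [598.0, 40.0, 126.0]] ((565.5206909179688, 3.3914794921875), (84.94715881347656, 65.38147735595703), 86.42044067382812)
side o 450 [[487.0, 114.0, 52.0], [517.0, 164.0, 101.0], [552.0, 215.0, 125.0]] ((520.1649780273438, 164.8716583251953), (111.20539855957031, 64.95587921142578), 84.90502166748047)
side b 962 [[514.0, -210.0, 76.0], [529.0, -178.0, 137.0], [567.0, -118.0, 179.0]] ((536.8650512695312, -161.25494384765625), (54.100276947021484, 109.66069793701172), 25.851451873779297)
```

View pics/topc.png

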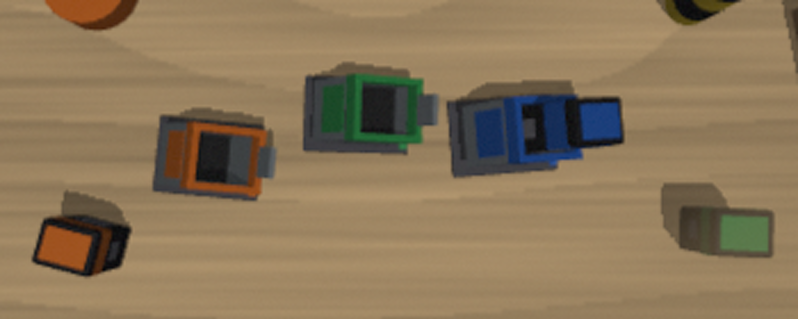

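View pics/sidec.png

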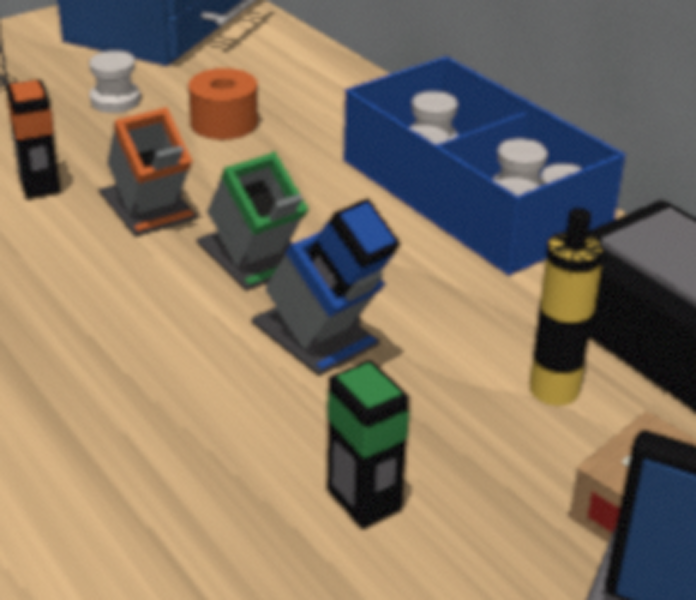

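The green pack is upright on the right at (449, -327), top-camera pixel about (466, 289), with its 56 mm side along world y. The green bay is the middle one, mouth pixel about (316, 237), empty, with the tongue on its right. Next I'll fit the mouth pose and plan the approach.

```bash
cat >> h.py <<'E'
def plan(Tp,Tr,n,p=None,r=None):
    """equal rows from present pose to target; shift in tool axes"""
    if p is None: p,r,_=tool()
    rv=R.from_matrix(r.T@Tr).as_rotvec()
    print("total turn(tool)",rv.round(4),"shift world",(Tp-p).round(1))
    for i in range(n):
        w=(rv/n); st=(Tp-p)/n
        ri=r@R.from_rotvec(w*i).as_matrix()
        print([w.round(4).tolist(),(ri.T@st/1000).round(4).tolist()])
def down(yaw_z,lean=0): # tool x down, z axis horizontal at angle
    z=np.array([np.cos(yaw_z),np.sin(yaw_z),0]); x=np.array([0,0,-1.])
    return np.stack([x,np.cross(z,x),z],1)
E
python3 - <<'E'
from h import *
p,r,s=tool(); print(p,r.round(3))
for n in("top","side"):
    im=cv2.imread(f"pics/{n}0.png"); d=np.load(f"{n}0.npy"); Q=cloud(n,d)
    hsv=cv2.cvtColor(im,cv2.COLOR_BGR2HSV)
    m=(abs(Q[...,0]-568)<50)&(abs(Q[...,1]-15)<75)&(Q[...,2]>60)&(hsv[...,0]>40)&(hsv[...,0]<90)&(hsv[...,1]>90)
    q=Q[m]
    for yaw in(87.5,):
        a=np.radians(yaw); h=np.array([np.cos(a),np.sin(a),0]); Z=np.array([0,0,1.])
        x=h*np.cos(np.pi/6)+Z*.5; z=-h*.5+Z*np.cos(np.pi/6); y=np.cross(z,x)
        L=q@np.stack([x,y,z],1)
        hist,e=np.histogram(L[:,2],bins=np.arange(L[:,2].min(),L[:,2].max()+2,2)); print(n,hist,e[:1],e[-1])
        top=np.percentile(L[:,2],98) 
        pk=e[np.argmax(hist)]+1
        k=abs(L[:,2]-pk)<4; l=L[k]; c=cv2.minAreaRect(l[:,:2].astype(np.float32)); lz=np.median(l[:,2])
        lo,hi=np.percentile(l,[1,99],axis=0)
        ce=np.stack([x,y,z],1)@np.r_[(lo[:2]+hi[:2])/2,lz]
        print(k.sum(),c,lz,"centre",ce.round(1),"extent",(hi-lo).round(1))
        c2=np.stack([x,y,z],1)@np.r_[c[0],lz]; print("minrect centre",c2.round(1))
        A=np.c_[q[k][:,:2],np.ones(k.sum())]; print("plane",np.linalg.lstsq(A,q[k][:,2],rcond=None)[0])
for o in("top","side"):
    manip.capture(o); print([ (round(a["p"],2),a["centre"]) for a in manip.spot_point(o,"green_slot")[:2]])
yz=np.radians(86.9-90)
for k in(0,np.pi): print("pre-grasp",k); plan(np.array([449,-327,200.]),down(yz+k),15)
E
```

```text
[126.73549876 509.47174802 225.01091305] [[-0.    -0.97   0.241]
 [ 0.     0.241  0.97 ]
 [-1.     0.     0.   ]]
top [  5   4   5   6  13   5   9   8   8   4  12  10   4  12  10  16  14   8
  10   9  17   8  11   6  11   5  18  19  24  30  25  17  28  52  90 133
  51   9   1] [9.03235657] 87.03235656629371
308 ((77.45649719238281, -567.53759765625), (78.81755828857422, 62.6993408203125), 0.5482574105262756) 79.5049672974826 centre [568.    2.1 107.3] extent [76.6 62.3  7.1]
minrect centre [568.2   2.5 107.6]
plane [1.88605553e-02 5.81706919e-01 9.53254491e+01]
side [ 4  4  5  0  1  0  0  0  0  0  4  4  7  9 16 28 25 25 41 30 56 72 66 21
  4  0  0  0  1  1  0  0  1] [35.05122853] 101.05122852562718
218 ((76.27584838867188, -565.5984497070312), (78.11945343017578, 65.23491668701172), 0.748153805732727) 78.33183181873608 centre [566.1   1.9 105.8] extent [76.  64.   7.5]
minrect centre [566.2   2.2 106. ]
plane [1.68367264e-02 5.87152016e-01 9.48589469e+01]
[(0.66, [320.3, 238.8])]
[(0.59, [319.3, 227.2])]
pre-grasp 0
total turn(tool) [ 1.3811e+00 -0.0000e+00  1.0000e-04] shift world [
[... 955 characters left out ...]
-0.0], [0.0017, -0.0283, -0.0526]]
[[-0.1174, -0.0, -0.0], [0.0017, -0.022, -0.0556]]
[[-0.1174, -0.0, -0.0], [0.0017, -0.0153, -0.0578]]
[[-0.1174, -0.0, -0.0], [0.0017, -0.0085, -0.0592]]
[[-0.1174, -0.0, -0.0], [0.0017, -0.0015, -0.0597]]
[[-0.1174, -0.0, -0.0], [0.0017, 0.0055, -0.0595]]
[[-0.1174, -0.0, -0.0], [0.0017, 0.0125, -0.0584]]
[[-0.1174, -0.0, -0.0], [0.0017, 0.0192, -0.0566]]
[[-0.1174, -0.0, -0.0], [0.0017, 0.0257, -0.0539]]
[[-0.1174, -0.0, -0.0], [0.0017, 0.0319, -0.0506]]
[[-0.1174, -0.0, -0.0], [0.0017, 0.0376, -0.0465]]
[[-0.1174, -0.0, -0.0], [0.0017, 0.0427, -0.0418]]
[[-0.1174, -0.0, -0.0], [0.0017, 0.0473, -0.0365]]
[[-0.1174, -0.0, -0.0], [0.0017, 0.0513, -0.0307]]
```

move_arm:
  series:
    - [[0.092,0,0],[0.0017,-0.0343,-0.0489],1]
    - [[0.092,0,0],[0.0017,-0.0387,-0.0456],1]
    - [[0.092,0,0],[0.0017,-0.0427,-0.0418],1]
    - [[0.092,0,0],[0.0017,-0.0464,-0.0377],1]
    - [[0.092,0,0],[0.0017,-0.0496,-0.0333],1]
    - [[0.092,0,0],[0.0017,-0.0525,-0.0286],1]
    - [[0.092,0,0],[0.0017,-0.0549,-0.0236],1]
    - [[0.092,0,0],[0.0017,-0.0568,-0.0185],1]
    - [[0.092,0,0],[0.0017,-0.0583,-0.0132],1]
    - [[0.092,0,0],[0.0017,-0.0593,-0.0078],1]
    - [[0.092,0,0],[0.0017,-0.0597,-0.0023],1]
    - [[0.092,0,0],[0.0017,-0.0597,0.0032],1]

```text
time_s: 2.8
tool_pos: [385.4, -161.9, 204.9]
tcp_rot: [0.703, -0.077, 0.702, 0.077]
force: [0.8, 0.3, 0.2]
grip_width: 85.5
```

```bash
python3 - <<'E'
from h import *
p,r,s=tool(); print(p,s["joint_pos"].round(3),s["force"],s["time_s"])
plan(np.array([449,-327,200.]),down(np.radians(-3.1)),5)
E
```

```text
[ 385.39761828 -161.90522502  204.87785868] [-0.559 -0.236 -0.205  1.601  0.     0.793] [0.83158583 0.29220891 0.17444499] 2.8
total turn(tool) [0.273  0.0013 0.0004] shift world [  63.6 -165.1   -4.9]
[[0.0546, 0.0003, 0.0001], [0.001, -0.035, 0.0052]]
[[0.0546, 0.0003, 0.0001], [0.001, -0.0347, 0.0071]]
[[0.0546, 0.0003, 0.0001], [0.001, -0.0342, 0.009]]
[[0.0546, 0.0003, 0.0001], [0.001, -0.0337, 0.0109]]
[[0.0546, 0.0003, 0.0001], [0.001, -0.033, 0.0127]]
```

move_arm:
  series:
    - [[0.0546,0,0],[0.001,-0.035,0.0052],1]
    - [[0.0546,0,0],[0.001,-0.0347,0.0071],1]
    - [[0.0546,0,0],[0.001,-0.0342,0.009],1]
    - [[0.0546,0,0],[0.001,-0.0337,0.0109],1]
    - [[0.0546,0,0],[0.001,-0.033,0.0127],1]
    - [[0,0,0],[0,0,0],1]

```text
time_s: 3.55
tool_pos: [449.2, -326.3, 198.4]
tcp_rot: [0.707, 0.019, 0.707, -0.018]
force: [-0.6, 0.8, -0.8]
grip_width: 85.2
```

```bash
python3 - <<'E'
from h import *
p,r,s=tool(); print(p,s["joint_pos"].round(3),s["force"],s["time_s"])
plan(np.array([449,-327,100.]),down(np.radians(-3.1)),4)
im,d=manip.capture("side"); cv2.imwrite("pics/s1.png",cv2.resize(im[200:420,260:500],None,fx=2.5,fy=2.5))
Q=cloud("side",d)
m=(abs(Q[...,0]-450)<50)&(abs(Q[...,1]+325)<55)&(abs(Q[...,2]-130)<7)
print(m.sum(),cv2.minAreaRect(Q[m][:,:2].astype(np.float32)))
E
```

```text
[ 449.24144978 -326.33162098  198.39298396] [-0.749  0.124  0.127  1.575 -0.     0.874] [-0.55981979  0.82598449 -0.79783552] 3.55
total turn(tool) [ 0.0021 -0.001  -0.0005] shift world [ -0.2  -0.7 -98.4]
[[0.0005, -0.0003, -0.0001], [0.0246, -0.0002, -0.0]]
[[0.0005, -0.0003, -0.0001], [0.0246, -0.0002, -0.0]]
[[0.0005, -0.0003, -0.0001], [0.0246, -0.0002, -0.0]]
[[0.0005, -0.0003, -0.0001], [0.0246, -0.0002, -0.0]]
509 ((446.98614501953125, -327.5647277832031), (57.59904098510742, 45.43767166137695), 86.81580352783203)
```

View pics/s1.png

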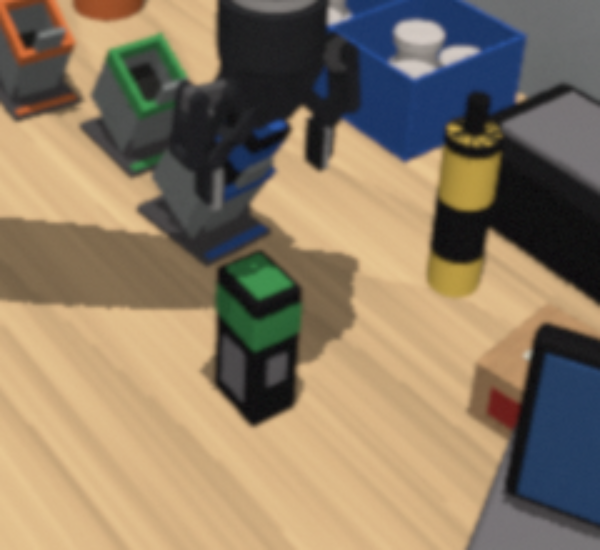

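The gripper is above the pack, fingers on either side along x. The pack top is at about pixel (258, 275) in the crop. Descending to grip.

move_arm:
  series:
    - [[0,0,0],[0.0246,0,0],1]
    - [[0,0,0],[0.0246,0,0],1]
    - [[0,0,0],[0.0246,0,0],1]
    - [[0,0,0],[0.0246,0,-0.0005],1]
    - [[0,0,0],[0,0,0],1]
    - [[0,0,0],[0,0,0],0]
    - [[0,0,0],[0,0,0],0]
    - [[0,0,0],[0,0,0],0]
    - [[0,0,0],[0,0,0],0]
    - [[0,0,0],[0,0,0],0]
  newtons: 45

```text
time_s: 4.85
tool_pos: [449.3, -325.4, 103.2]
tcp_rot: [0.708, 0.017, 0.706, -0.018]
force: [-1.3, 0.3, 5.9]
grip_width: 43.2
```

move_arm:
  series:
    - [[0,0,0],[-0.015,0,0],0]
    - [[0,0,0],[-0.04,0,0],0]
    - [[0,0,0],[-0.05,0,0],0]
    - [[0,0,0],[-0.05,0,0],0]
    - [[0,0,0],[-0.05,0,0],0]
    - [[0,0,0],[-0.022,0,0],0]
    - [[0,0,0],[0,0,0],0]

```text
time_s: 5.72
tool_pos: [449.3, -325.0, 330.1]
tcp_rot: [0.708, 0.017, 0.706, -0.018]
force: [-0.3, -0.1, -4.5]
grip_width: 43.2
```

```bash
cat >> h.py <<'E'
M=np.array([567,2,106.]); a=np.radians(88.); H=np.array([np.cos(a),np.sin(a),0]); Z=np.array([0,0,1.])
SX=H*np.cos(np.pi/6)+Z*.5; SZ=-H*.5+Z*np.cos(np.pi/6); SY=np.cross(SZ,SX)
LR=np.stack([-SZ,np.cross(-SY,-SZ),-SY],1)   # tool x=-SZ, z=-SY
def loc(p): return np.stack([SX,SY,SZ],1).T@(p-M)
E
python3 - <<'E'
from h import *
p,r,s=tool(); print(p,s["joint_pos"].round(3),s["force"],s["grip_width"],s["time_s"],LR.round(3))
plan(M+240*SZ,LR,7)
E
```

```text
[ 449.25058648 -325.00639309  330.14982936] [-0.747  0.182  0.459  1.844  0.     0.873] [-0.25212953 -0.06899417 -4.50984469] 43.1782473112541 5.725 [[ 0.017  0.03   0.999]
 [ 0.5    0.865 -0.035]
 [-0.866  0.5   -0.   ]]
total turn(tool) [-0.0141  0.0067  0.5257] shift world [113.6 207.1 -16.3]
[[-0.002, 0.001, 0.0751], [0.0023, 0.0304, 0.0147]]
[[-0.002, 0.001, 0.0751], [0.0046, 0.0301, 0.0148]]
[[-0.002, 0.001, 0.0751], [0.0068, 0.0296, 0.0148]]
[[-0.002, 0.001, 0.0751], [0.009, 0.029, 0.0149]]
[[-0.002, 0.001, 0.0751], [0.0111, 0.0282, 0.015]]
[[-0.002, 0.001, 0.0751], [0.0132, 0.0273, 0.015]]
[[-0.002, 0.001, 0.0751], [0.0152, 0.0262, 0.0151]]
```

move_arm:
  series:
    - [[-0.002,0.001,0.0751],[0.0023,0.0304,0.0147],0]
    - [[-0.002,0.001,0.0751],[0.0046,0.0301,0.0148],0]
    - [[-0.002,0.001,0.0751],[0.0068,0.0296,0.0148],0]
    - [[-0.002,0.001,0.0751],[0.009,0.029,0.0149],0]
    - [[-0.002,0.001,0.0751],[0.0111,0.0282,0.015],0]
    - [[-0.002,0.001,0.0751],[0.0132,0.0273,0.015],0]
    - [[-0.002,0.001,0.0751],[0.0152,0.0262,0.0151],0]
    - [[0,0,0],[0.04,0,0],0]
    - [[0,0,0],[0.035,0,0],0]
    - [[0,0,0],[0,0,0],0]
    - [[0,0,0],[0,0,0],0]

```text
time_s: 7.1
tool_pos: [563.0, -80.0, 246.9]
tcp_rot: [0.685, 0.196, 0.681, 0.171]
force: [0.0, -0.4, -3.8]
grip_width: 42.8
```

```bash
python3 - <<'E'
from h import *
p,r,s=tool(); print(p,loc(p).round(1),s["joint_pos"].round(3),s["force"],s["grip_width"],s["time_s"])
print("rot err",R.from_matrix(r.T@LR).as_rotvec().round(4))
for n in("side","top"):
    im,d=manip.capture(n); np.save(f"{n}2.npy",d); cv2.imwrite(f"pics/{n}2.png",im)
    Q=cloud(n,d); L=(Q-M)@np.stack([SX,SY,SZ],1)
    # box of pack region below fingertips
    t=loc(p)
    m=(d>0)&(abs(L[...,0]-t[0])<45)&(abs(L[...,1]-t[1])<40)&(L[...,2]>t[2]-125)&(L[...,2]<t[2]-24)
    q=L[m]; print(n,m.sum(),np.percentile(q,[1,3,50,97,99],axis=0).round(1).tolist())
a=cv2.imread("pics/side2.png")[130:330,230:430]; b=cv2.imread("pics/top2.png")[170:310,230:430]
cv2.imwrite("pics/c2.png",np.vstack([cv2.resize(a,None,fx=1.75,fy=1.75,interpolation=2),cv2.resize(b,None,fx=1.75,fy=1.75,interpolation=2)]))
E
```

```text
[562.96935573 -80.0467187  246.94387865] [ -0.7   1.2 163.1] [-0.518  0.348  0.394  1.883  0.458  1.026] [ 0.02900452 -0.43675196 -3.82867831] 42.802858971125474 7.1
rot err [-0.0018 -0.0033 -0.0018]
side 569 [[-31.9, -17.4, 63.1], [-31.3, -14.2, 65.5], [-19.7, 23.3, 103.3], [21.1, 26.3, 137.8], [23.1, 26.5, 138.8]]
top 467 [[-14.9, -20.4, 66.6], [-4.9, -19.5, 69.1], [24.9, 3.6, 106.0], [26.9, 22.9, 136.8], [27.3, 23.1, 138.3]]
```

View pics/c2.png

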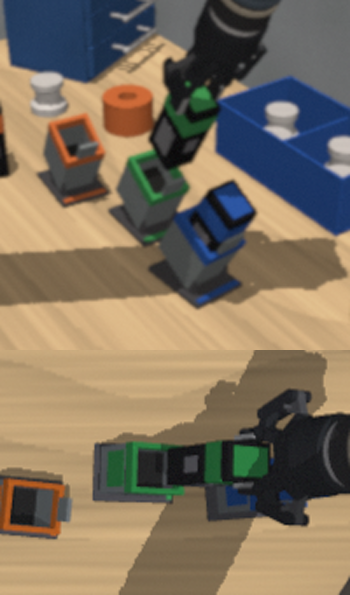

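```bash
python3 - <<'E'
from h import *
p,r,s=tool(); t=loc(p); B=np.stack([SX,SY,SZ],1)
for n,ax,val in(("side",0,-31),("side",1,26),("top",0,26.5)):
    Q=cloud(n,np.load(f"{n}2.npy")); L=(Q-M)@B
    m=(abs(L[...,0]-t[0])<45)&(abs(L[...,1]-t[1])<40)&(L[...,2]>t[2]-95)&(L[...,2]<t[2]-26)&(abs(L[...,ax]-val)<3.5)
    q=L[m]; o=1-ax
    c=np.linalg.lstsq(np.c_[q[:,o],q[:,2]-100,np.ones(len(q))],q[:,ax],rcond=None)[0]
    print(n,ax,len(q),"slope across",c[0].round(3),"along z",c[1].round(3),"at z100",c[2].round(1))
E
```

```text
side 0 214 slope across 0.002 along z -0.009 at z100 -30.0
side 1 312 slope across 0.003 along z -0.004 at z100 24.5
top 0 387 slope across 0.001 along z 0.001 at z100 25.2
```

move_arm:
  series:
    - [[0,0,0],[0.01,0.0025,0.002],0]
    - [[0,0,0],[0.012,0,0],0]
    - [[0,0,0],[0.012,0,0],0]
    - [[0,0,0],[0.008,0,0],0]
    - [[0,0,0],[0,0,0],0]

```text
time_s: 7.82
tool_pos: [565.2, -55.8, 211.0]
tcp_rot: [0.684, 0.196, 0.681, 0.172]
force: [0.0, 0.2, -3.7]
grip_width: 43.7
```

move_arm:
  series:
    - [[0,0,0],[0.006,0,0],0]
    - [[0,0,0],[0.006,0,0],0]
    - [[0,0,0],[0,0,0],0]

```text
time_s: 8.2
tool_pos: [565.7, -50.2, 201.1]
tcp_rot: [0.684, 0.196, 0.681, 0.172]
force: [-0.1, 0.1, -3.5]
grip_width: 43.3
```

```bash
python3 - <<'E'
from h import *
p,r,s=tool(); t=loc(p); B=np.stack([SX,SY,SZ],1)
print(t.round(1),s["force"].round(1),(B.T@s["force"]).round(1),s["torque"].round(2),s["time_s"])
a,d=manip.capture("side"); b,_=manip.capture("top")
cv2.imwrite("pics/c3.png",np.vstack([cv2.resize(a[170:290,270:390],None,fx=2.5,fy=2.5,interpolation=2),cv2.resize(b[190:290,270:390],None,fx=2.5,fy=2.5,interpolation=2)]))
E
```

```text
[  2.4  -0.6 108.5] [-0.1  0.1 -3.5] [-1.7  0.1 -3.1] [-1.08  0.06 -0.05] 8.2
```

View pics/c3.png

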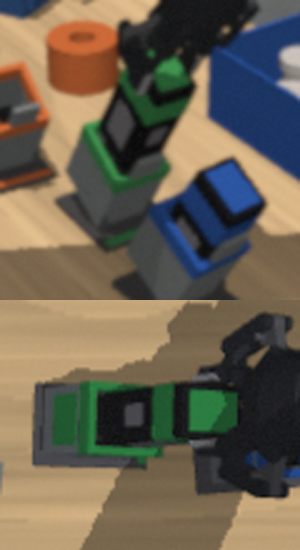

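Pack is square over the green mouth, with the rim visible on all sides around crop pixel (115, 420), and there is no contact yet. Sliding in slowly while watching the force.

move_arm:
  series:
    - [[0,0,0],[0.004,0,0],0]
    - [[0,0,0],[0.004,0,0],0]
    - [[0,0,0],[0.004,0,0],0]
    - [[0,0,0],[0,0,0],0]

```text
time_s: 8.8
tool_pos: [565.9, -44.1, 190.8]
tcp_rot: [0.684, 0.196, 0.681, 0.172]
force: [0.0, 0.2, -4.2]
grip_width: 43.0
```

move_arm:
  series:
    - [[0,0,0],[0.004,0,0],0]
    - [[0,0,0],[0.004,0,0],0]
    - [[0,0,0],[0.004,0,0],0]
    - [[0,0,0],[0,0,0],0]

```text
time_s: 9.3
tool_pos: [566.1, -38.1, 180.4]
tcp_rot: [0.684, 0.196, 0.681, 0.172]
force: [0.2, 0.6, -4.0]
grip_width: 43.1
```

move_arm:
  series:
    - [[0,0,0],[0.004,0,0],0]
    - [[0,0,0],[0.004,0,0],0]
    - [[0,0,0],[0.003,0,0],0]
    - [[0,0,0],[0,0,0],0]

```text
time_s: 9.8
tool_pos: [566.3, -32.7, 171.0]
tcp_rot: [0.685, 0.196, 0.681, 0.172]
force: [-0.2, 0.1, -4.3]
grip_width: 43.1
```

move_arm:
  series:
    - [[0,0,0],[0.0015,0,0],0]
    - [[0,0,0],[0.0015,0,0],0]
    - [[0,0,0],[0,0,0],0]

```text
time_s: 10.18
tool_pos: [566.5, -31.4, 168.7]
tcp_rot: [0.685, 0.196, 0.681, 0.172]
force: [-0.3, -0.5, -4.2]
grip_width: 42.9
```

move_arm:
  series:
    - [[0,0,0],[0.0015,0,0],0]
    - [[0,0,0],[0.0015,0,0],0]
    - [[0,0,0],[0,0,0],0]

```text
time_s: 10.55
tool_pos: [566.5, -29.8, 166.0]
tcp_rot: [0.685, 0.196, 0.681, 0.172]
force: [0.2, -0.5, -4.7]
grip_width: 43.0
```

move_arm:
  series:
    - [[0,0,0],[0.0015,0,0],0]
    - [[0,0,0],[0.0015,0,0],0]
    - [[0,0,0],[0,0,0],0]

```text
time_s: 10.92
tool_pos: [566.6, -28.3, 163.4]
tcp_rot: [0.685, 0.196, 0.681, 0.172]
force: [0.9, 0.7, -4.4]
grip_width: 43.3
```

move_arm:
  series:
    - [[0,0,0],[0.0015,0,0],0]
    - [[0,0,0],[0.0015,0,0],0]
    - [[0,0,0],[0,0,0],0]

```text
time_s: 11.3
tool_pos: [566.6, -26.8, 160.9]
tcp_rot: [0.685, 0.196, 0.681, 0.172]
force: [-0.5, 0.3, -4.3]
grip_width: 43.1
```

move_arm:
  series:
    - [[0,0,0],[0.0015,0,0],0]
    - [[0,0,0],[0.0015,0,0],0]
    - [[0,0,0],[0,0,0],0]

```text
time_s: 11.68
tool_pos: [566.8, -25.7, 159.0]
tcp_rot: [0.685, 0.196, 0.68, 0.171]
force: [-2.1, -1.6, -0.4]
grip_width: 43.0
```

move_arm:
  series:
    - [[0,0,0],[0.001,0,0],0]
    - [[0,0,0],[0,0,0],0]

```text
time_s: 11.92
tool_pos: [566.9, -25.2, 158.2]
tcp_rot: [0.685, 0.196, 0.68, 0.171]
force: [-2.0, -2.0, 1.1]
grip_width: 42.9
```

```bash
python3 - <<'E'
from h import *
p,r,s=tool(); B=np.stack([SX,SY,SZ],1)
print(loc(p).round(1),s["force"].round(1),(B.T@s["force"]).round(1),s["torque"].round(2),s["time_s"],R.from_matrix(r.T@LR).as_rotvec().round(4))
E
```

```text
[ 2.6 -0.8 58.7] [-2.  -2.   1.1] [-1.2  1.9  2. ] [-0.99  0.5   0.28] 11.925 [-0.0014 -0.0021 -0.0016]
```

move_arm:
  series:
    - [[0,0,0],[0.0007,0,-0.0005],0]
    - [[0,0,0],[0,0,0],0]
    - [[0,0,0],[0,0,0],0]

```text
time_s: 12.3
tool_pos: [566.8, -24.8, 157.5]
tcp_rot: [0.685, 0.196, 0.68, 0.171]
force: [-0.6, -4.0, 3.6]
grip_width: 43.2
```

```bash
python3 - <<'E'
from h import *
p,r,s=tool(); B=np.stack([SX,SY,SZ],1)
print(loc(p).round(1),s["force"].round(1),(B.T@s["force"]).round(1),s["torque"].round(2),s["time_s"])
a,d=manip.capture("side"); b,e=manip.capture("top"); t=loc(p)
L=(cloud("top",e)-M)@B
m=(e>0)&(abs(L[...,0]-t[0])<45)&(abs(L[...,1]-t[1])<18)&(L[...,2]>t[2]-10)&(L[...,2]<t[2]+45)
hsv=cv2.cvtColor(b,cv2.COLOR_BGR2HSV); m&=(hsv[...,0]>40)&(hsv[...,0]<90)&(hsv[...,1]>90)
print("pack top local z",np.percentile(L[m][:,2],[50,75,90,97]).round(1),m.sum(),"expected",t[2]+27)
cv2.imwrite("pics/c4.png",np.vstack([cv2.resize(a[170:290,270:390],None,fx=2.5,fy=2.5,interpolation=2),cv2.resize(b[190:290,270:390],None,fx=2.5,fy=2.5,interpolation=2)]))
E
```

```text
[ 2.5 -0.7 58. ] [-0.6 -4.   3.6] [-1.7  0.5  5.1] [-0.98  0.24  0.06] 12.3
pack top local z [87.  88.5 89.6 90.6] 427 expected 84.97206594688686
```

View pics/c4.png

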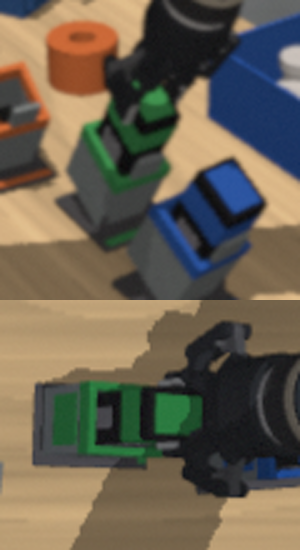

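Force rose about 9 N purely along the slot, around 4 N/mm, with almost no sideways force. That is the foot stop at about 43 mm depth. I'll ease off slightly and lay the pack against the low wall before releasing.

move_arm:
  series:
    - [[0,0,0],[-0.0006,-0.001,0],0]
    - [[0,0,0],[0,-0.001,0],0]
    - [[0,0,0],[0,0,0],0]

```text
time_s: 12.78
tool_pos: [566.6, -25.9, 157.0]
tcp_rot: [0.685, 0.196, 0.68, 0.172]
force: [0.2, -1.3, 5.4]
grip_width: 42.9
```

```bash
python3 - <<'E'
from h import *
p,r,s=tool(); B=np.stack([SX,SY,SZ],1)
print(loc(p).round(1),s["force"].round(1),(B.T@s["force"]).round(1),s["torque"].round(2),s["time_s"])
E
```

```text
[ 1.3 -0.6 58.1] [ 0.2 -1.3  5.4] [ 1.5 -0.2  5.3] [-0.04 -0.09  0.01] 12.775
```

move_arm:
  series:
    - [[0,0,0],[-0.0006,0,0],0]
    - [[0,0,0],[0,0,0],0]

```text
time_s: 13.02
tool_pos: [566.4, -26.6, 157.1]
tcp_rot: [0.685, 0.196, 0.68, 0.172]
force: [1.0, -0.3, 4.6]
grip_width: 42.7
```

move_arm:
  series:
    - [[0,0,0],[0,0,0],0.53]
    - [[0,0,0],[0,0,0],0.56]
    - [[0,0,0],[0,0,0],0.6]
    - [[0,0,0],[0,0,0],0.7]
    - [[0,0,0],[0,0,0],0.7]

```text
time_s: 13.65
tool_pos: [566.2, -26.9, 156.9]
tcp_rot: [0.685, 0.196, 0.681, 0.172]
force: [0.3, 0.0, 0.3]
grip_width: 59.6
```

```bash
python3 - <<'E'
from h import *
p,r,s=tool(); B=np.stack([SX,SY,SZ],1); t=loc(p)
print(t.round(1),s["force"].round(1),(B.T@s["force"]).round(1),s["grip_width"],s["time_s"])
b,e=manip.capture("top")
L=(cloud("top",e)-M)@B
m=(e>0)&(abs(L[...,0]-t[0])<45)&(abs(L[...,1]-t[1])<18)&(L[...,2]>t[2]-10)&(L[...,2]<t[2]+45)
hsv=cv2.cvtColor(b,cv2.COLOR_BGR2HSV); m&=(hsv[...,0]>40)&(hsv[...,0]<90)&(hsv[...,1]>90)
print("pack top local z",np.percentile(L[m][:,2],[50,75,90,97]).round(1),m.sum())
E
```

```text
[ 0.4 -0.2 58.5] [0.3 0.  0.3] [ 0.2 -0.3  0.2] 59.55895837032939 13.65
pack top local z [89.3 91.1 92.3 93.3] 426
```

move_arm:
  series:
    - [[0,0,0],[-0.01,0,0],0.75]
    - [[0,0,0],[-0.02,0,0],0.75]
    - [[0,0,0],[-0.03,0,0],0.75]
    - [[0,0,0],[-0.04,0,0],0.75]
    - [[0,0,0],[-0.04,0,0],0.75]
    - [[0,0,0],[-0.03,0,0],0.75]
    - [[0,0,0],[0,0,0],0.75]

```text
time_s: 14.58
tool_pos: [564.6, -113.9, 306.6]
tcp_rot: [0.687, 0.195, 0.679, 0.17]
force: [-0.2, -0.6, 0.1]
grip_width: 64.1
```

```bash
python3 - <<'E'
from h import *
p,r,s=tool(); B=np.stack([SX,SY,SZ],1); print(p,s["time_s"],s["force"].round(1),loc(p).round(1))
crops=[]
for n,sl in(("side",np.s_[150:310,250:410]),("top",np.s_[190:290,250:410])):
    b,e=manip.capture(n); crops.append(cv2.resize(b[sl],None,fx=2.2,fy=2.2,interpolation=2))
    L=(cloud(n,e)-M)@B; hsv=cv2.cvtColor(b,cv2.COLOR_BGR2HSV)
    m=(e>0)&(abs(L[...,0])<45)&(abs(L[...,1])<40)&(L[...,2]>70)&(L[...,2]<110)&(hsv[...,0]>40)&(hsv[...,0]<90)&(hsv[...,1]>90)
    q=L[m]; h,ed=np.histogram(q[:,2],bins=np.arange(70,110,2)); print(n,len(q),h)
    k=q[abs(q[:,2]-ed[h.argmax()]-1)<4]
    c=np.linalg.lstsq(np.c_[k[:,:2],np.ones(len(k))],k[:,2],rcond=None)[0]
    print("top face z",np.median(k[:,2]).round(1),"slopes",c.round(3),"centre",((np.percentile(k,2,axis=0)+np.percentile(k,98,axis=0))/2).round(1),np.ptp(k,axis=0).round(0))
    for nm in("blue_pack","orange_pack","cartridge"):
        o=manip.silhouettes(n,nm)
        if o: print(nm,round(o[0]["p"],2),np.median(cloud(n,e)[o[0]["mask"]&(e>0)],axis=0).round(0))
cv2.imwrite("pics/c5.png",np.vstack(crops))
E
```

```text
[ 564.58408688 -113.89396637  306.57720379] 14.575 [-0.2 -0.6  0.1] [-1.000e-01 -1.600e+00  2.317e+02]
side 327 [ 19  20   7  10   5   7   2  18  61 101  61  13   3   0   0   0   0   0
   0]
top face z 89.1 slopes [1.4000e-02 7.0000e-03 8.9105e+01] centre [-4.3  2.5 89.1] [49. 39.  8.]
blue_pack 0.8 [ 532. -183.  153.]
orange_pack 0.61 [430. 280.  81.]
cartridge 0.64 [ 670. -324.  104.]
top 382 [ 13  20  16   6   1   1   1   5  24 111 146  36   2   0   0   0   0   0
   0]
top face z 90.3 slopes [ 3.6000e-02 -4.0000e-03  9.0465e+01] centre [-4.9  0.5 90.3] [48. 39.  7.]
blue_pack 0.76 [ 555. -146.  152.]
orange_pack 0.72 [440. 292. 128.]
cartridge 0.98 [ 678. -302.  159.]
```

View pics/c5.png

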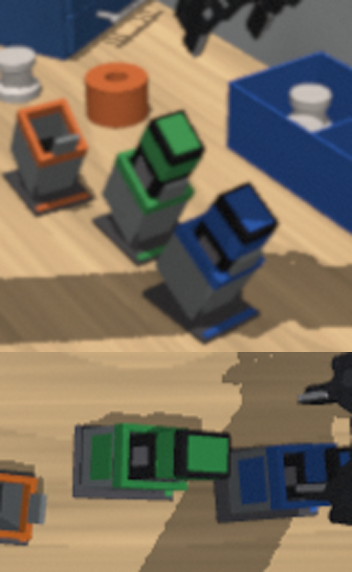

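```bash
python3 -c "
from cell import manip
print(manip.state()['time_s'],manip.finish_job())"
```

```text
the job is handed in; nothing more can be done
14.975 None
```

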